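# Index a setting blank to its next claw on the dividing head and hold it there

### The job

Take the flat-topped arbor that carries the small silver cup out of the wooden stake block, lower it (do not drop it) upright into the square bore of the dividing head until its shoulder is fully home, and let go of it. Then take the head's knurled ring and turn it clockwise, seen from above, exactly three clicks, never past the third nor backwards, to bring the next claw position round for cutting. Finish holding: the program ends with the gripper still firmly gripping the ring in its third notch, and the other stakes, the dish and the steel weight left where they stand.

Things in the scene. Friction and masses are not known exactly. Their poses are not given: they have to be found in the camera images.
- dividing_head: dividing head fixed to the bench: grey base plate 150 x 100 x 14 mm, round column, spring plunger on the +x side (top at z = 45 mm, reaches 98 mm out from the axis). Origin: on the vertical spindle axis at bench height, z up, x towards the plunger. On the spindle, from below: scalloped 18-notch plate 85 mm across (top z = 44 mm), knurled ring (z = 46 to 74), square face (z = 75)
- knurled_ring: knurled steel hand ring fast on the spindle, 54 mm diameter (55 over the knurling), 28 mm tall; grip it from above across its diameter, at any yaw. Origin: on the spindle axis at bench height; the ring spans z = 46 to 74 mm. It turns with the spindle; an engraved line on its top lies along its +x
- ring_grip (a point): point on the spindle axis 6 mm below the ring's top (68 mm above the bench): with the TCP here the fingertips clear the index plate by about 5 mm
- bore_mouth (a point): centre of the mouth of the spindle's square bore, on the flat spindle face 75 mm above the bench (36 mm square face, 1 mm proud of the ring). Bore 15.5 mm square, 28 mm deep, sides along this point's x and y, small chamfer at the mouth; it turns with the spindle
- index_spindle (a joint): turn of spindle, plate and ring, rad, positive clockwise seen from above. 0 = the starting notch (engraved line towards the plunger). A spring plunger drops into a notch every 0.349 rad (20 degrees): 0.349, 0.698, 1.047 (the third). Leaving a notch takes about 0.3 N m; past half way it snaps into the next. It keeps its notch when left alone, gripped or lightly pressed from above
- setting_arbor: the arbor to use, steel, 0.1 to 0.17 kg. Origin: centre of the underside of its shoulder, z up. Below: square tang 14 mm wide for 12 mm, tapering to 9 mm at the foot 26 mm down, flats along its x and y. Above: shoulder disc 32 mm diameter, 5 thick; shank 22 mm diameter from 5 to 29 mm (grip here, TCP 26 mm above the origin); silver cup, 18 mm outside, to 38 mm. Home = origin at the bore mouth
- stake_block: oak block fixed to the bench, 70 mm (x) x 190 mm (y) x 45 mm tall. Origin: centre of its underside. Three square holes 15.5 mm wide, 32 mm deep, at y = -60, 0 and +60 mm, sides along its x and y; one stake stands in each, its shoulder on the block's top and its flats along the block's sides. Which stake is where varies
- ball_stake: bystander: steel stake of the same tang and shoulder, with a 28 mm ball on a neck, 45 mm tall above the shoulder's underside (its origin)
- cone_stake: bystander: steel stake of the same tang and shoulder, with a pointed cone, 50 mm tall above the shoulder's underside (its origin)
- findings_dish: bystander: shallow aluminium dish, 92 mm across, 14 mm tall, with bits of brass in it. Origin: centre of its underside
- steel_weight: bystander: dark steel cylinder 48 mm diameter, 46 mm tall. Origin: centre of its underside
Things that resemble listed ones, but are neither listed nor needed, are in the scene too. What is shaped like the setting_arbor but purple or yellow is not meant.

How it is judged:
By the outcome, as a careful person would: the job done as asked, in the order asked, and still so for the second after the job is handed in, while the arm keeps its last pose, push and grip.
It also fails if it takes over 64 s, if anything falls off the work surface, if the arm or the gripper's body presses on something with over 40 N, if the wrist force passes 120 N, or if a joint passes its speed limit or range.

### The arm

A 7-joint arm with a two-finger parallel gripper is mounted at the origin on the work surface. World frame = base frame: x ahead of the robot, y to its left, z up, the work surface at z = 0. Lengths are in m, angles in rad, forces in N, time in s.
With the tool pointing down it reaches from about 0.425 to 0.875 m from the base axis. Payload 4.7 kg.
Tool frame: the origin (TCP) lies between the finger pads, 19 mm behind the fingertips; this is the grasp point; z points along the fingers, y is the direction in which the jaws open and shut (so a half turn about z gives the same grasp; the last joint's range is limited). The gripper opens to 87 mm and grips with 3 to 60 N. Pads are 19 mm wide; open, the fingers measure 117 mm over their backs; the gripper's body (75 mm by 190 mm) begins 51 mm behind the grasp point.
Start: joints at [1.324, 0.321, -0.07, 1.45, 0.023, 1.371, -0.057], TCP at [0.168, -0.628, 0.241] pointing down, gripper open.
Joint ranges: [-2.86, 2.86], [-0.3, 2.09], [-1.38, 1.24], [0.06, 2.45], [-1.56, 4.7], [0.09, 2.05], [-2.69, 2.69]. Speed limits (rad/s): [2.57, 2.57, 3.14, 3.14, 3.14, 3.14, 3.14].

### API

Orientations are given as a rotation vector (axis times angle).
In Python, from bench import ctrl gives the robot as it stands.
- The arm moves only by the shell command python3 -m creep 'ROWS' [FORCE]. ROWS is JSON, a list that holds one entry, the list of rows, each a list of 7 numbers: the opening, from 0 (shut) to 1 (fully open), then the shift along the tool's x, y, z in mm, then the turn, a rotation vector about the tool's x, y, z in rad. In form: [[[grip, dx, dy, dz, rx, ry, rz], ...]]. A call has 1 to 5 rows; each row is the pose to reach, as a shift and turn from the pose commanded when the call began, along the tool's axes at that moment; what a row does not reach only later rows make up. A row lasts 1/10 s, in which the tool goes at most 50 mm and 8.59 degrees, less where a joint would pass 70% of its speed; a pose out of reach is approached as far as the arm can. A call with a gripper value outside its range is refused whole. The fingers move at their own pace and stop on an object; FORCE is the grip in N (left out, the last holds). Time passes only in rows, so rows that repeat a pose let the fingers close. It gives the time, the measured TCP pose, the force and the opening at its end, in the units of the state.
- ctrl.get_state(): the state, without advancing time (a new reading comes with each control period).
- ctrl.get_image(name): name is "side" or "top"; returns the picture (480x640x3 uint8, red, green, blue); there is no depth.
- ctrl.camera_params(name): a dict with "K" (3x3 intrinsics, pixels), "pose" (4x4, takes a point from camera to world coordinates). Camera axes: x right, y down, z forward; pixel columns grow to the right and rows downward; lengths in m; the calibration is good to about 2 mm. A picture is of the moment at which its call begins. camera_params takes no time and is no camera call.
- ctrl.close_job(): hands the job in, once; it reports no verdict.
The state is a dict: "time": time; "joint_positions": joint angles; "qd": joint speeds; "joint_torque": joint torques, N m; "position": TCP position; "tool_rot": TCP orientation; "ft_force": force on the tool from outside, world axes, zero at the start; "torque": the same for the moment, N m; "grip_width": opening from 0.0 (shut) to 1.0 (fully open).
Only numpy, scipy, OpenCV 4.12 (cv2) and the standard library are available. Lean on these libraries where they do the work, as an engineer would, in place of code of your own. Each camera call takes 0.05 s, during which the arm holds its last target. There are 200 camera calls.

## Working session

There is one attempt and no reset: what is moved stays moved. The work goes in short steps, Python scripts to look and compute and a shell command to move; the robot and the scene stay as the last step left them, time stands still between calls to the robot, and variables do not carry over. Pictures are saved under pics/ and viewed, about 8 in all and at most 12, crops included, and the job is handed in when it is done.

```bash
ls; mkdir -p pics; python3 - <<'E'
from bench import ctrl
import cv2,numpy as np
np.set_printoptions(precision=4,suppress=True)
for n in("top","side"):
    im=ctrl.get_image(n);cv2.imwrite(f"pics/{n}0.png",im[:,:,::-1])
    p=ctrl.camera_params(n);print(n,p["K"],p["pose"])
print(ctrl.get_state())
E
```

```text
pics
top [[494.2341   0.     317.1081]
 [  0.     494.2341 244.8132]
 [  0.       0.       1.    ]] [[-0.0435 -0.9791  0.1986  0.4622]
 [-0.999   0.0419 -0.0126  0.007 ]
 [ 0.004  -0.199  -0.98    0.8168]
 [ 0.      0.      0.      1.    ]]
side [[435.9564   0.     338.5091]
 [  0.     435.9564 238.71  ]
 [  0.       0.       1.    ]] [[-0.8499 -0.3633  0.3818  0.325 ]
 [-0.5267  0.6086 -0.5934  0.4733]
 [-0.0168 -0.7054 -0.7086  0.6387]
 [ 0.      0.      0.      1.    ]]
{'time': 0.1, 'joint_positions': array([ 1.3241,  0.3218, -0.0701,  1.4515,  0.0226,  1.3708, -0.0569]), 'qd': array([-0.0005, -0.0014, -0.0003, -0.0003,  0.0013, -0.0014, -0.0004]), 'joint_torque': array([  0.0003, -49.2568,  -0.4053, -31.34  ,  -0.0642,   0.0395,
         0.0001]), 'position': array([ 0.1675, -0.6276,  0.2403]), 'tool_rot': array([-3.1132, -0.4084,  0.0005]), 'ft_force': array([ 0.7057,  0.4185, -0.5334]), 'torque': array([-0.0134, -0.0103,  0.0059]), 'grip_width': 1.004404776281442}
```

View pics/top0.png

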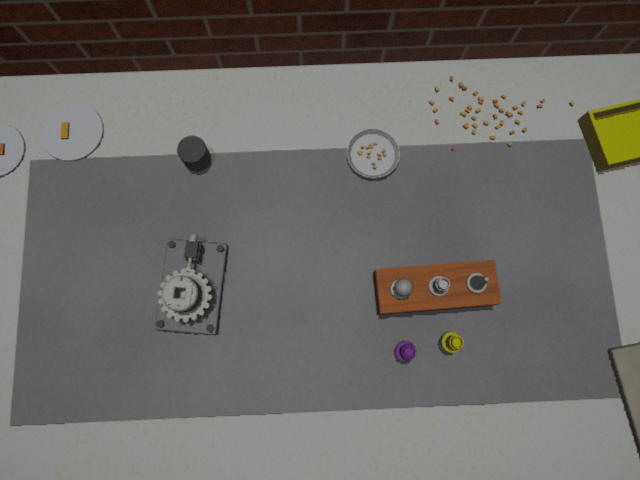

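View pics/side0.png

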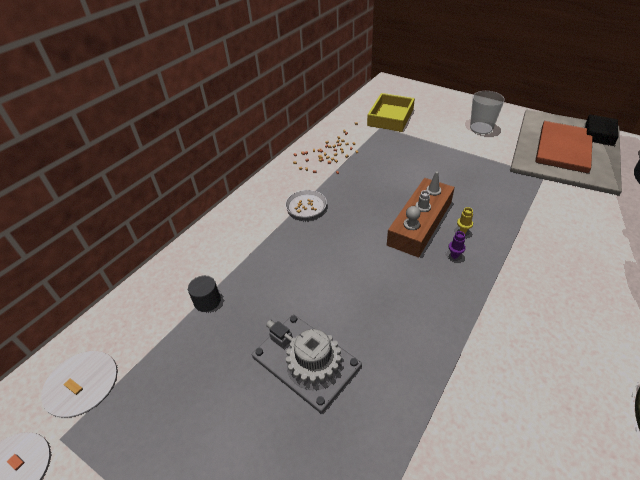

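The top picture shows the head's spindle near (181,293), with the plunger at (194,250). The block runs (377,265)–(499,310), with the ball at (402,288), the arbor with its cup at (440,286) and the cone at (478,283). The purple and yellow decoys stand in front of the block. The side view shows the head face at (312,344) and the arbor at (424,200).

```bash
python3 - <<'E'
import cv2,numpy as np
t=cv2.imread("pics/top0.png");s=cv2.imread("pics/side0.png")
def c(im,u,v,k):
    w,h=400//k,300//k;x,y=u-w//2,v-h//2
    o=cv2.resize(im[y:y+h,x:x+w],(w*k,h*k),interpolation=cv2.INTER_CUBIC)
    print(x,y,k);o=cv2.copyMakeBorder(o,0,300-o.shape[0],0,400-o.shape[1],0);return o
o=np.vstack([np.hstack([c(t,440,286,6),c(s,424,205,6)]),np.hstack([c(t,185,285,4),c(s,312,355,4)])])
cv2.imwrite("pics/crop0.png",o)
E
```

```text
407 261 6
391 180 6
135 248 4
262 318 4
```

View pics/crop0.png

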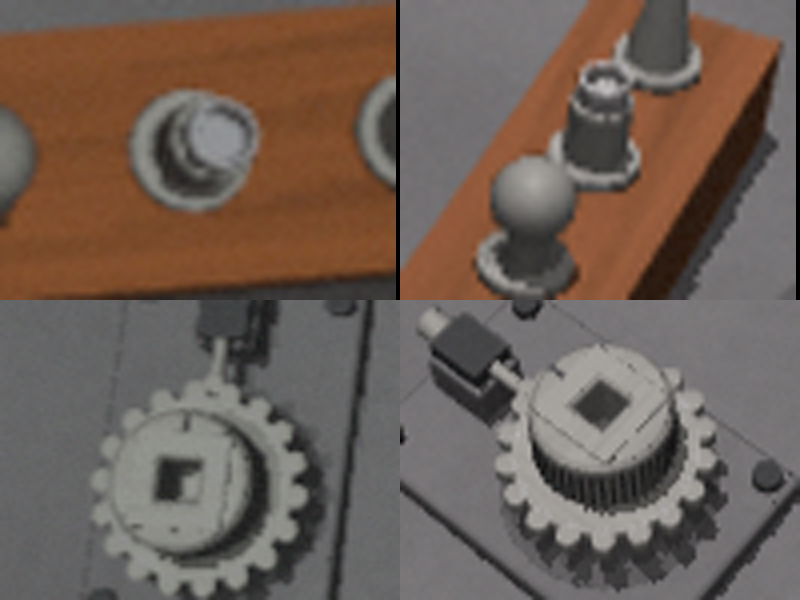

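```bash
cat > h.py <<'E'
import cv2,numpy as np
from bench import ctrl
P={n:ctrl.camera_params(n) for n in("top","side")}
def ray(n,uv):
    K,T=np.array(P[n]["K"]),np.array(P[n]["pose"])
    d=T[:3,:3]@np.linalg.solve(K,[*uv,1]);return T[:3,3],d/np.linalg.norm(d)
def plane(n,uv,z):
    o,d=ray(n,uv);return o+d*(z-o[2])/d[2]
def tri(a,b):
    (o1,d1),(o2,d2)=ray("top",a),ray("side",b)
    s=np.linalg.lstsq(np.c_[d1,-d2],o2-o1,rcond=None)[0]
    p,q=o1+s[0]*d1,o2+s[1]*d2;return (p+q)/2,np.linalg.norm(p-q)
def proj(n,p):
    T=np.array(P[n]["pose"]);c=T[:3,:3].T@(np.asarray(p)-T[:3,3]);u=np.array(P[n]["K"])@c;return u[:2]/u[2]
E
python3 - <<'E'
from h import *
np.set_printoptions(precision=4,suppress=True)
c=lambda x,y,x0,y0,k:((x+.5)/k-.5+x0,(y+.5)/k-.5+y0)
print("cup",tri(c(221,136,407,261,6),c(207,77,391,180,6)))
print("shoulder",tri(c(191,150,407,261,6),c(194,158,391,180,6)),"want z .050")
print("shoulder planes",plane("top",c(191,150,407,261,6),.05),plane("side",c(194,158,391,180,6),.05))
print("cup planes",plane("top",c(221,136,407,261,6),.083),plane("side",c(207,77,391,180,6),.083))
print("bore",tri(c(179,180.5,135,248,4),c(201.5,104,262,318,4)),plane("top",c(179,180.5,135,248,4),.075),plane("side",c(201.5,104,262,318,4),.075))
for n in("top","side"):
    im=cv2.imread(f"pics/{n}0.png");hsv=cv2.cvtColor(im,cv2.COLOR_BGR2HSV)
    r=(340,240,180,90) if n=="top" else (380,170,80,90)
    m=cv2.inRange(hsv,(3,90,95 if n=="top" else 90),(20,255,255));k=np.zeros_like(m);k[r[1]:r[1]+r[3],r[0]:r[0]+r[2]]=1;m*=k
    m=cv2.morphologyEx(m,cv2.MORPH_OPEN,np.ones((3,3)))
    cs,_=cv2.findContours(m,cv2.RETR_EXTERNAL,cv2.CHAIN_APPROX_NONE);ct=max(cs,key=cv2.contourArea)[:,0]
    w=np.array([plane(n,p,.045)[:2] for p in cv2.convexHull(ct)[:,0]],np.float32)
    print(n,"block rect",cv2.minAreaRect(w))
    # dark bore
    g=cv2.cvtColor(im,cv2.COLOR_BGR2GRAY)
    u0,v0=(179,293) if n=="top" else (312,343)
    sub=(cv2.resize(g[v0-9:v0+10,u0-12:u0+13],None,fx=8,fy=8,interpolation=cv2.INTER_CUBIC)<120).astype(np.uint8)
    cs,_=cv2.findContours(sub,cv2.RETR_EXTERNAL,cv2.CHAIN_APPROX_NONE)
    for ct in cs:
        if cv2.contourArea(ct)>1500:
            q=np.array([plane(n,((x+.5)/8-.5+u0-12,(y+.5)/8-.5+v0-9),.075)[:2] for x,y in ct[:,0]],np.float32)
            print(n,"bore rect",cv2.minAreaRect(q))
# head yaw: engraved line / bolts on base plate z=14+
pl=plane("top",(194,240),.04);print("plunger",pl)
bolts=np.array([plane("top",b,.016)[:2] for b in((171.5,244.5),(220.5,248.5),(158,324),(210,328.5))]);print(bolts)
d=bolts[:2].mean(0)-bolts[2:].mean(0);print("head x yaw",np.degrees(np.arctan2(d[1],d[0])))
e=bolts[0]-bolts[1];e2=bolts[2]-bolts[3];print(np.degrees(np.arctan2(e[1],e[0])),np.degrees(np.arctan2(e2[1],e2[0])))
E
```

```text
cup (array([ 0.5435, -0.1875,  0.0867]), np.float64(0.0010165612757619617))
shoulder (array([ 0.5442, -0.1892,  0.0497]), np.float64(0.0012286150014803358)) want z .050
shoulder planes [ 0.5447 -0.1889  0.05  ] [ 0.5435 -0.1891  0.05  ]
cup planes [ 0.5444 -0.1883  0.083 ] [ 0.5444 -0.192   0.083 ]
bore (array([0.5476, 0.2069, 0.0752]), np.float64(0.0008342521216959632)) [0.5481 0.2071 0.075 ] [0.5473 0.2067 0.075 ]
top block rect ((0.545029878616333, -0.18918684124946594), (0.06991947442293167, 0.18975184857845306), 2.229794979095459)
top bore rect ((0.5485507845878601, 0.2077222615480423), (0.019009113311767578, 0.018681960180401802), 84.87889099121094)
side block rect ((0.5445413589477539, -0.19147415459156036), (0.07036884129047394, 0.19164304435253143), 2.1551551818847656)
side bore rect ((0.5482720136642456, 0.2068842053413391), (0.017120521515607834, 0.018173396587371826), 82.0634536743164)
plunger [0.636  0.1941 0.04  ]
[[0.6353 0.2369]
 [0.6251 0.1562]
 [0.5063 0.2565]
 [0.4956 0.1735]]
head x yaw -8.134053781274178
82.80573433064114 82.64578448454745
```

Checks on the measurements:
- **Arbor:** axis (0.545, -0.189), shoulder top at z = 0.050 as expected.
- **Block:** 70 x 190 mm as given, yaw 2.2°.
- **Bore mouth:** (0.548, 0.207, 0.075), head yaw about -7.6°.

I'll move now, with the jaws along the block's x.

```bash
cat > go.py <<'E'
import sys,numpy as np
from scipy.spatial.transform import Rotation as R
from bench import ctrl
# x y z(mm) jaw-axis yaw(deg): prints shift/turn in the tool frame
x,y,z,j=map(float,sys.argv[1:5]);s=ctrl.get_state()
r=R.from_rotvec(s["tool_rot"])
c,sn=np.cos(np.radians(j)),np.sin(np.radians(j))
t=R.from_matrix(np.c_[[-sn,c,0],[c,sn,0],[0,0,-1]])
p=np.array(s["position"])*1e3
ya=r.as_matrix()[:,1]
print("t",round(s["time"],2),"pos",p.round(1),"jaw",np.degrees(np.arctan2(ya[1],ya[0])).round(2),"F",np.round(s["ft_force"],1),"M",np.round(s["torque"],2),"grip",round(s["grip_width"]*87,1),"q7",round(s["joint_positions"][6],2))
print("shift",(r.inv().apply(np.array([x,y,z])-p)).round(1),"turn",(r.inv()*t).as_rotvec().round(3))
E
python3 go.py 544.7 -189.2 160 2.2
```

```text
t 0.1 pos [ 167.5 -627.6  240.3] jaw -75.05 F [ 0.7  0.4 -0.5] M [-0.01 -0.01  0.01] grip 87.4 q7 -0.06
shift [ 477.6 -326.1   80.8] turn [-2.000e-03 -1.000e-03 -1.348e+00]
```

```bash
python3 -m creep '[[[1,40,-27,0,0,0,-0.11],[1,80,-54,0,0,0,-0.22],[1,120,-82,0,0,0,-0.34],[1,160,-109,0,0,0,-0.45],[1,200,-136,0,0,0,-0.56]]]' 40; python3 go.py 544.7 -189.2 160 2.2
```

```text
time: 0.6
position: [0.3266, -0.4432, 0.2409]
tool_rot: [-2.878, -1.26, 0.001]
ft_force: [0.9, -0.1, 0.4]
grip_width: 1.0
t 0.6 pos [ 326.6 -443.2  240.9] jaw -42.72 F [ 0.9 -0.1  0.4] M [-0.11 -0.1  -0.02] grip 87.0 q7 0.11
shift [334.6 -12.   80.9] turn [-0.001 -0.    -0.784]
```

```bash
python3 -m creep '[[[1,48,-2,0,0,0,-0.13],[1,96,-4,0,0,0,-0.26],[1,144,-5,0,0,0,-0.39],[1,192,-7,0,0,0,-0.52],[1,240,-9,0,0,0,-0.65]]]'; python3 go.py 544.7 -189.2 160 2.2
```

```text
time: 1.1
position: [0.4835, -0.2617, 0.2411]
tool_rot: [-2.324, -2.114, 0.001]
ft_force: [-0.3, -1.0, -0.5]
grip_width: 0.998
t 1.1 pos [ 483.5 -261.7  241.1] jaw -5.44 F [-0.3 -1.  -0.5] M [-0.07 -0.16 -0.05] grip 86.8 q7 0.3
shift [78.  54.1 81. ] turn [-0.     0.    -0.133]
```

```bash
python3 -m creep '[[[1,0,0,0,0,0,0]]]'; python3 go.py 544.7 -189.2 160 2.2
```

```text
time: 1.2
position: [0.4873, -0.2552, 0.2413]
tool_rot: [-2.313, -2.124, -0.007]
ft_force: [-0.8, 0.9, 0.8]
grip_width: 1.003
t 1.2 pos [ 487.3 -255.2  241.3] jaw -4.89 F [-0.8  0.9  0.8] M [-0.01 -0.12 -0.  ] grip 87.2 q7 0.3
shift [70.3 51.4 81.7] turn [ 0.002 -0.004 -0.124]
```

```bash
python3 -m creep '[[[1,35,25,30,0,0,-0.06],[1,70,51,60,0,0,-0.124],[1,70,51,81,0,0,-0.124],[1,70,51,81,0,0,-0.124],[1,70,51,81,0,0,-0.124]]]'; python3 go.py 544.7 -189.2 71 2.2
```

```text
time: 1.7
position: [0.5397, -0.1999, 0.1601]
tool_rot: [-2.196, -2.246, 0.002]
ft_force: [-0.3, -0.5, 0.5]
grip_width: 0.999
t 1.7 pos [ 539.7 -199.9  160.1] jaw 1.28 F [-0.3 -0.5  0.5] M [-0.06 -0.12 -0.  ] grip 87.0 q7 0.22
shift [10.6  5.4 89.1] turn [-0.002  0.    -0.016]
```

```bash
python3 - <<'E'
from h import *
o=[]
for n,u,v in(("top",440,280),("side",424,200)):
    im=ctrl.get_image(n)[:,:,::-1];o.append(cv2.resize(im[v-50:v+50,u-67:u+66],(399,300),interpolation=cv2.INTER_CUBIC))
cv2.imwrite("pics/pre.png",np.hstack(o))
E
```

```text
(no output)
```

View pics/pre.png

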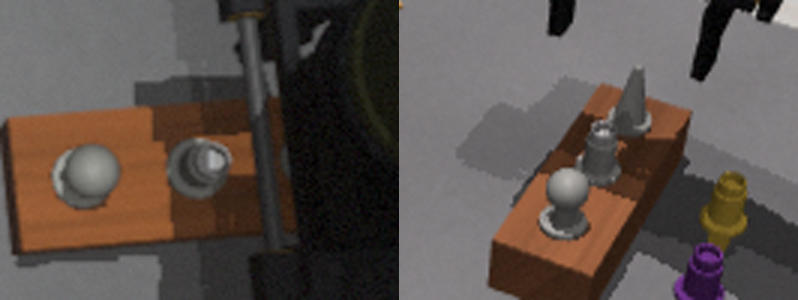

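The picture (4th) shows the open jaws straddling the untouched arbor, at about (205,165) in the top crop. The TCP is still about 11 mm short of it, so I correct that before going down.

```bash
python3 -m creep '[[[1,10.6,5.4,0,0,0,-0.016],[1,10.6,5.4,0,0,0,-0.016],[1,10.6,5.4,20,0,0,-0.016],[1,10.6,5.4,40,0,0,-0.016],[1,10.6,5.4,40,0,0,-0.016]]]'; python3 go.py 544.7 -189.2 71 2.2
```

```text
time: 2.3
position: [0.5439, -0.1876, 0.1183]
tool_rot: [-2.174, -2.263, 0.003]
ft_force: [-0.2, 0.3, -0.1]
grip_width: 1.003
t 2.3 pos [ 543.9 -187.6  118.3] jaw 2.3 F [-0.2  0.3 -0.1] M [-0.05 -0.11  0.02] grip 87.3 q7 0.19
shift [-1.7  0.9 47.2] turn [-0.004 -0.002  0.002]
```

```bash
python3 -m creep '[[[1,-1.7,0.9,12,0,0,0],[1,-1.7,0.9,28,0,0,0],[1,-1.7,0.9,42,0,0,0],[1,-1.7,0.9,46.5,0,0,0],[1,-1.7,0.9,46.5,0,0,0]]]'; python3 go.py 544.7 -189.2 71 2.2
```

```text
time: 2.8
position: [0.5458, -0.1894, 0.0725]
tool_rot: [-2.175, -2.264, 0.001]
ft_force: [0.3, 0.9, -0.5]
grip_width: 1.0
t 2.8 pos [ 545.8 -189.4   72.5] jaw 2.3 F [ 0.3  0.9 -0.5] M [ 0.01 -0.06 -0.07] grip 87.0 q7 0.16
shift [ 0.2 -1.1  1.5] turn [-0.002 -0.001  0.002]
```

Centred well; closing moderately and reading the forces.

```bash
python3 -m creep '[[[0,0,-1,1,0,0,0],[0,0,-1,1,0,0,0],[0,0,-1,1,0,0,0],[0,0,-1,1,0,0,0],[0,0,-1,1,0,0,0]]]' 30; python3 -m creep '[[[0,0,0,0,0,0,0],[0,0,0,0,0,0,0],[0,0,0,0,0,0,0]]]' 30; python3 go.py 544.7 -189.2 161 2.2
```

```text
time: 3.3
position: [0.5457, -0.1898, 0.073]
tool_rot: [2.176, 2.265, 0.0]
ft_force: [0.1, -0.7, 0.8]
grip_width: 0.631
time: 3.6
position: [0.5456, -0.1898, 0.0728]
tool_rot: [2.177, 2.265, -0.0]
ft_force: [-0.4, -0.2, -0.4]
grip_width: 0.358
t 3.6 pos [ 545.6 -189.8   72.8] jaw 2.29 F [-0.4 -0.2 -0.4] M [ 0.04 -0.07  0.02] grip 31.1 q7 0.16
shift [  0.6  -0.9 -88.2] turn [-0.     0.     0.002]
```

```bash
python3 -m creep '[[[0,0,0,1.5,0,0,0],[0,0,0,1.5,0,0,0],[0,0,0,1.5,0,0,0],[0,0,0,1.5,0,0,0],[0,0,0,1.5,0,0,0]]]' 40; python3 go.py 544.7 -189.2 161 2.2
```

```text
time: 4.1
position: [0.5456, -0.1898, 0.0712]
tool_rot: [2.176, 2.265, -0.0]
ft_force: [0.3, 0.2, 0.5]
grip_width: 0.242
t 4.1 pos [ 545.6 -189.8   71.2] jaw 2.3 F [0.3 0.2 0.5] M [ 0.02 -0.19  0.01] grip 21.1 q7 0.16
shift [  0.6  -0.9 -89.8] turn [0.    0.    0.002]
```

```bash
python3 -m creep '[[[0,0,0,0,0,0,0],[0,0,0,-6,0,0,0],[0,0,0,-16,0,0,0],[0,0,0,-28,0,0,0],[0,0,0,-42,0,0,0]]]'; python3 -m creep '[[[0,0,0,-20,0,0,0],[0,0,0,-40,0,0,0],[0,0,0,-50,0,0,0],[0,0,0,-50,0,0,0],[0,0,0,-50,0,0,0]]]'; python3 go.py 548 207 160 -7.6; python3 - <<'E'
from h import *
o=[]
for n,u,v in(("top",440,280),("side",424,190)):
    im=ctrl.get_image(n)[:,:,::-1];o.append(cv2.resize(im[v-50:v+50,u-67:u+66],(399,300),interpolation=cv2.INTER_CUBIC))
cv2.imwrite("pics/lift.png",np.hstack(o))
E
```

```text
time: 4.6
position: [0.5455, -0.1897, 0.1145]
tool_rot: [2.177, 2.265, -0.0]
ft_force: [-0.4, 0.2, -1.0]
grip_width: 0.241
time: 5.1
position: [0.5454, -0.1897, 0.1631]
tool_rot: [-2.177, -2.265, 0.001]
ft_force: [0.7, 0.5, -1.6]
grip_width: 0.24
t 5.1 pos [ 545.4 -189.7  163.1] jaw 2.29 F [ 0.7  0.5 -1.6] M [-0.03 -0.02 -0.02] grip 20.9 q7 0.21
shift [396.3  18.5   3. ] turn [-0.     0.     0.173]
```

View pics/lift.png

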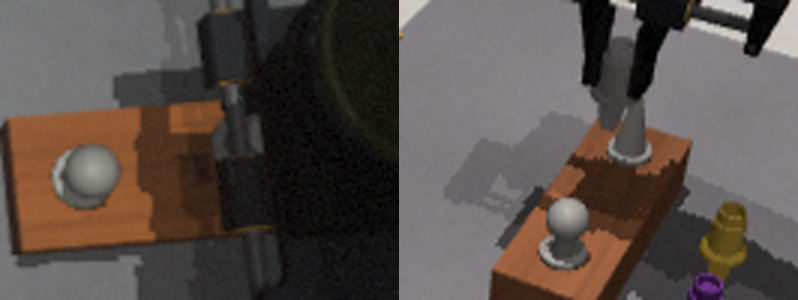

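Picture 5 shows the arbor in the jaws at about (610,90) in the side crop. Its hole is empty and the ball and cone stakes are undisturbed. The weight reads about 1.6 N, so I carry it over.

```bash
python3 -m creep '[[[0,20,1,0,0,0,0.01],[0,55,3,0,0,0,0.03],[0,95,5,0,0,0,0.05],[0,135,7,0,0,0,0.07],[0,175,9,0,0,0,0.08]]]'; python3 go.py 548 207 160 -7.6;  python3 -m creep '[[[0,40,2,0,0,0,0.02],[0,80,4,0,0,0,0.04],[0,120,6,0,0,0,0.06],[0,155,8,0,0,0,0.08],[0,180,9,0,0,0,0.09]]]'; python3 go.py 548 207 160 -7.6
```

```text
time: 5.7
position: [0.5468, -0.0131, 0.1622]
tool_rot: [-2.265, -2.175, 0.002]
ft_force: [0.4, 1.0, -0.5]
grip_width: 0.239
t 5.7 pos [546.8 -13.1 162.2] jaw -2.34 F [ 0.4  1.  -0.5] M [-0.02 -0.17  0.06] grip 20.8 q7 -0.18
shift [219.9  -7.8   2.3] turn [-0.002 -0.     0.092]
time: 6.2
position: [0.5628, 0.1681, 0.1623]
tool_rot: [-2.357, -2.074, 0.001]
ft_force: [0.4, -0.2, -1.8]
grip_width: 0.239
t 6.2 pos [562.8 168.1 162.3] jaw -7.32 F [ 0.4 -0.2 -1.8] M [-0.07 -0.1   0.  ] grip 20.8 q7 -0.64
shift [ 36.7 -19.6   2.3] turn [-0.002 -0.001  0.005]
```

```bash
python3 -m creep '[[[0,0,0,0,0,0,0],[0,0,0,0,0,0,0],[0,0,0,0,0,0,0]]]'; python3 go.py 548 207 145 -7.6
```

```text
time: 6.5
position: [0.5637, 0.1632, 0.1624]
tool_rot: [2.363, 2.07, -0.003]
ft_force: [0.6, -0.4, -1.9]
grip_width: 0.238
t 6.5 pos [563.7 163.2 162.4] jaw -7.54 F [ 0.6 -0.4 -1.9] M [-0.08 -0.13  0.04] grip 20.7 q7 -0.63
shift [ 41.3 -21.3  17.3] turn [-0.001  0.001  0.001]
```

```bash
python3 -m creep '[[[0,15,-8,3,0,0,0],[0,30,-16,8,0,0,0],[0,41.3,-21.3,14,0,0,0],[0,41.3,-21.3,17,0,0,0],[0,41.3,-21.3,17,0,0,0]]]';python3 -m creep '[[[0,0,0,0,0,0,0],[0,0,0,0,0,0,0]]]'; python3 go.py 548 207 131 -7.6; python3 - <<'E'
from h import *
o=[]
for n,u,v in(("top",185,285),("side",312,325)):
    im=ctrl.get_image(n)[:,:,::-1];o.append(cv2.resize(im[v-50:v+50,u-67:u+66],(399,300),interpolation=cv2.INTER_CUBIC))
cv2.imwrite("pics/over.png",np.hstack(o))
E
```

```text
time: 7.0
position: [0.548, 0.2074, 0.1455]
tool_rot: [2.361, 2.071, -0.002]
ft_force: [-0.4, 0.2, -0.5]
grip_width: 0.24
time: 7.2
position: [0.5486, 0.2076, 0.1463]
tool_rot: [2.362, 2.07, -0.0]
ft_force: [-0.2, -0.8, -2.2]
grip_width: 0.243
t 7.2 pos [548.6 207.6 146.3] jaw -7.54 F [-0.2 -0.8 -2.2] M [-0.02 -0.11 -0.03] grip 21.2 q7 -0.73
shift [-0.6 -0.6 15.3] turn [0.    0.    0.001]
```

View pics/over.png

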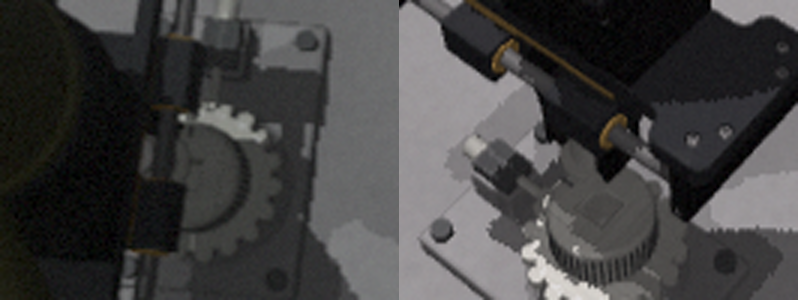

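Picture 6 shows the arbor above the spindle, mostly hidden by the gripper, with the dark bore visible at (602,207) just below it. I lower in small steps and watch the force.

```bash
python3 -m creep '[[[0,-0.6,-0.6,5,0,0,0],[0,-0.6,-0.6,11,0,0,0],[0,-0.6,-0.6,17,0,0,0],[0,-0.6,-0.6,21,0,0,0],[0,-0.6,-0.6,25,0,0,0]]]'; python3 go.py 548 207 101.2 -7.6; python3 -m creep '[[[0,0,0,2,0,0,0],[0,0,0,4,0,0,0],[0,0,0,6,0,0,0]]]'; python3 go.py 548 207 101.2 -7.6
```

```text
time: 7.8
position: [0.5471, 0.2081, 0.1206]
tool_rot: [-2.361, -2.072, 0.001]
ft_force: [0.7, 0.2, -1.9]
grip_width: 0.243
t 7.8 pos [547.1 208.1 120.6] jaw -7.44 F [ 0.7  0.2 -1.9] M [-0.01 -0.12 -0.  ] grip 21.1 q7 -0.74
shift [-1.   1.  19.4] turn [-0.001  0.     0.003]
time: 8.1
position: [0.5474, 0.2083, 0.1152]
tool_rot: [2.361, 2.072, 0.0]
ft_force: [0.1, 0.2, -0.4]
grip_width: 0.238
t 8.1 pos [547.4 208.3 115.2] jaw -7.44 F [ 0.1  0.2 -0.4] M [ 0.01 -0.07 -0.01] grip 20.7 q7 -0.74
shift [-1.2  0.7 14. ] turn [ 0.    -0.     0.003]
```

```bash
python3 -m creep '[[[0,-0.6,0.4,2,0,0,0],[0,-0.6,0.4,4,0,0,0],[0,-0.6,0.4,6,0,0,0],[0,-0.6,0.4,8,0,0,0]]]'; python3 go.py 548 207 101.2 -7.6; python3 -m creep '[[[0,0,0,1,0,0,0],[0,0,0,2,0,0,0],[0,0,0,3,0,0,0]]]'; python3 go.py 548 207 101.2 -7.6
```

```text
time: 8.5
position: [0.5477, 0.2075, 0.1071]
tool_rot: [2.361, 2.072, 0.0]
ft_force: [0.1, 0.0, -1.6]
grip_width: 0.244
t 8.5 pos [547.7 207.5 107.1] jaw -7.45 F [ 0.1  0.  -1.6] M [-0.03 -0.09  0.02] grip 21.2 q7 -0.75
shift [-0.5  0.3  5.9] turn [0.    0.    0.003]
time: 8.8
position: [0.5477, 0.2075, 0.1042]
tool_rot: [2.361, 2.072, 0.0]
ft_force: [0.8, 0.2, -1.0]
grip_width: 0.242
t 8.8 pos [547.7 207.5 104.2] jaw -7.45 F [ 0.8  0.2 -1. ] M [-0.02 -0.13  0.01] grip 21.0 q7 -0.75
shift [-0.5  0.3  3. ] turn [0.    0.    0.003]
```

```bash
python3 -m creep '[[[0,0,0,1,0,0,0],[0,0,0,2,0,0,0],[0,0,0,2,0,0,0]]]'; python3 go.py 548 207 101.2 -7.6; python3 -m creep '[[[0,0,0,0.5,0,0,0],[0,0,0,1.3,0,0,0],[0,0,0,1.3,0,0,0]]]'; python3 go.py 548 207 101.2 -7.6
```

```text
time: 9.1
position: [0.5477, 0.2074, 0.1021]
tool_rot: [2.361, 2.072, 0.0]
ft_force: [0.4, -0.6, -1.2]
grip_width: 0.245
t 9.1 pos [547.7 207.4 102.1] jaw -7.45 F [ 0.4 -0.6 -1.2] M [-0.01 -0.23  0.01] grip 21.3 q7 -0.75
shift [-0.4  0.3  0.9] turn [0.    0.    0.003]
time: 9.4
position: [0.5478, 0.2075, 0.1012]
tool_rot: [2.361, 2.072, 0.0]
ft_force: [-1.4, -1.3, 0.5]
grip_width: 0.243
t 9.4 pos [547.8 207.5 101.2] jaw -7.45 F [-1.4 -1.3  0.5] M [-0.12 -0.04  0.01] grip 21.1 q7 -0.75
shift [-0.5  0.3 -0. ] turn [0.    0.    0.003]
```

Contact at the expected height, with the weight just taken up. I press slightly more to confirm it is seated.

```bash
python3 -m creep '[[[0,0,0,0.7,0,0,0],[0,0,0,0.7,0,0,0]]]'; python3 go.py 548 207 101.2 -7.6; python3 -m creep '[[[0,0,0,0.7,0,0,0],[0,0,0,0.7,0,0,0]]]'; python3 go.py 548 207 101.2 -7.6
```

```text
time: 9.6
position: [0.5478, 0.2075, 0.1011]
tool_rot: [2.361, 2.072, -0.0]
ft_force: [-2.2, -1.0, 5.9]
grip_width: 0.243
t 9.6 pos [547.8 207.5 101.1] jaw -7.45 F [-2.2 -1.   5.9] M [-0.33  0.32  0.01] grip 21.1 q7 -0.75
shift [-0.5  0.3 -0.1] turn [0.    0.    0.003]
time: 9.8
position: [0.5478, 0.2076, 0.1011]
tool_rot: [2.36, 2.072, -0.0]
ft_force: [-2.5, -1.3, 8.4]
grip_width: 0.243
t 9.8 pos [547.8 207.6 101.1] jaw -7.45 F [-2.5 -1.3  8.4] M [-0.43  0.63 -0.03] grip 21.1 q7 -0.75
shift [-0.5  0.3 -0.1] turn [0.001 0.001 0.003]
```

It is firmly stopped at z = 101.1 mm, where home was predicted at 101.2. I ease the push and open.

```bash
python3 -m creep '[[[0,0,0,-1.2,0,0,0],[0.35,0,0,-1.2,0,0,0],[0.35,0,0,-1.2,0,0,0],[0.6,0,0,-1.2,0,0,0],[1,0,0,-1.2,0,0,0]]]';python3 -m creep '[[[1,0,0,0,0,0,0],[1,0,0,0,0,0,0],[1,0,0,0,0,0,0],[1,0,0,0,0,0,0],[1,0,0,0,0,0,0]]]';  python3 go.py 548 207 68 -7.6; python3 -m creep '[[[1,0,0,0,0,0,0],[1,0,0,0,0,0,0],[1,0,0,0,0,0,0],[1,0,0,0,0,0,0],[1,0,0,0,0,0,0]]]'; python3 go.py 548 207 68 -7.6
```

```text
time: 10.3
position: [0.5475, 0.2075, 0.1005]
tool_rot: [-2.361, -2.072, 0.0]
ft_force: [0.2, -0.1, 0.1]
grip_width: 0.449
time: 10.8
position: [0.5477, 0.2075, 0.1007]
tool_rot: [2.361, 2.072, -0.0]
ft_force: [-1.3, -0.2, -0.0]
grip_width: 0.906
t 10.8 pos [547.7 207.5 100.7] jaw -7.45 F [-1.3 -0.2 -0. ] M [-0.01 -0.13  0.08] grip 78.9 q7 -0.75
shift [-0.5  0.4 32.7] turn [0.    0.    0.003]
time: 11.3
position: [0.5477, 0.2075, 0.1007]
tool_rot: [2.361, 2.073, -0.0]
ft_force: [-0.4, 0.3, 0.4]
grip_width: 1.005
t 11.3 pos [547.7 207.5 100.7] jaw -7.44 F [-0.4  0.3  0.4] M [-0.03 -0.13 -0.04] grip 87.4 q7 -0.75
shift [-0.5  0.4 32.7] turn [-0.     0.     0.003]
```

```bash
python3 - <<'E'
from h import *
o=[]
for n,u,v in(("top",185,285),("side",312,325)):
    im=ctrl.get_image(n)[:,:,::-1];o.append(cv2.resize(im[v-50:v+50,u-67:u+66],(399,300),interpolation=cv2.INTER_CUBIC))
cv2.imwrite("pics/placed.png",np.hstack(o))
E
```

```text
(no output)
```

View pics/placed.png

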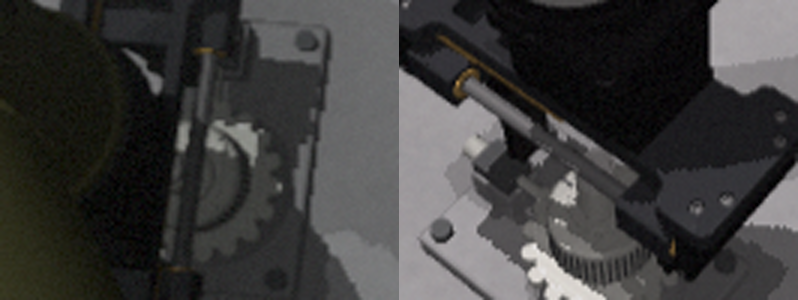

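Picture 7 shows the jaws open around the arbor, which stands upright at (565,190) in the side crop; the seat itself is hidden. Time is plentiful, so I back away for a clear check of the seat.

```bash
python3 -m creep '[[[1,0,0,-20,0,0,0],[1,0,0,-45,0,0,0],[1,0,0,-65,0,0,0],[1,-20,0,-65,0,0,0],[1,-60,0,-65,0,0,0]]]';python3 -m creep '[[[1,-45,0,0,0,0,0],[1,-90,0,0,0,0,0],[1,-120,0,0,0,0,0],[1,-120,0,0,0,0,0],[1,-120,0,0,0,0,0]]]' >/dev/null;  python3 go.py 548 207 165 -7.6; python3 - <<'E'
from h import *
o=[]
for n,u,v in(("top",185,285),("side",312,340)):
    im=ctrl.get_image(n)[:,:,::-1];cv2.imwrite(f"pics/{n}1.png",im);o.append(cv2.resize(im[v-37:v+38,u-50:u+50],(400,300),interpolation=cv2.INTER_CUBIC));print(u-50,v-37)
cv2.imwrite("pics/clear.png",np.hstack(o))
E
```

```text
time: 11.9
position: [0.5399, 0.1515, 0.1669]
tool_rot: [-2.354, -2.079, -0.006]
ft_force: [0.0, 0.0, -0.1]
grip_width: 1.0
t 12.4 pos [524.3  28.5 165.9] jaw -7.55 F [0.7 0.2 0. ] M [-0.01 -0.12  0.02] grip 87.1 q7 -0.32
shift [180.   -0.    0.9] turn [ 0.    -0.     0.001]
135 248
262 303
```

View pics/clear.png

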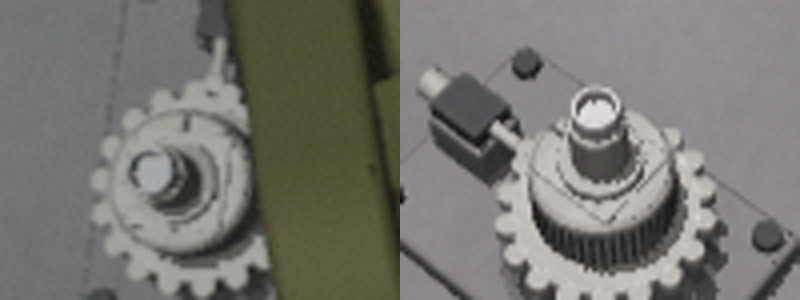

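Picture 8 shows the arbor upright with its shoulder flat on the spindle face. The engraved line still points at the plunger (187,122). The cup rim is at top-crop (154,172) and side-crop (197,103), which I triangulate.

```bash
python3 - <<'E'
from h import *
c=lambda x,y,x0,y0,k:((x+.5)/k-.5+x0,(y+.5)/k-.5+y0)
print("cup rim, want z .113",tri(c(154,172,135,248,4),c(197,103,262,303,4)))
print(proj("side",[.548,.207,.113])*4-np.array([262,303])*4, proj("top",[.548,.207,.113])*4-np.array([135,248])*4)
E
python3 go.py 548 207 140 -7.6
```

```text
cup rim, want z .113 (array([0.54705641, 0.20557672, 0.11384852]), np.float64(0.00018848689764918404))
[191.42423266 104.68060052] [149.09757924 168.04428117]
t 12.5 pos [524.4  30.6 165.9] jaw -7.33 F [-0.4  0.3  0.1] M [-0.02 -0.13  0.04] grip 87.1 q7 -0.32
shift [178.    0.9  26. ] turn [ 0.    -0.001  0.005]
```

Rim measured at z = 0.114 against 0.113 expected, so the arbor is home. I return over the ring.

```bash
python3 -m creep '[[[1,40,0,0,0,0,0],[1,80,0,0,0,0,0],[1,120,0,0,0,0,0],[1,155,0,0,0,0,0],[1,176,0,0,0,0,0]]]' 55 >/dev/null; python3 -m creep '[[[1,0,0,0,0,0,0],[1,0,0,0,0,0,0],[1,0,0,0,0,0,0]]]' >/dev/null; python3 go.py 547.7 207.3 140 -7.6
```

```text
t 13.3 pos [547.1 202.6 165.5] jaw -7.48 F [-0.7 -0.8 -0.2] M [-0.05 -0.1  -0.02] grip 87.2 q7 -0.71
shift [ 4.7 -0.  25.5] turn [-0.     0.001  0.002]
```

```bash
python3 -m creep '[[[1,4.7,0,0,0,0,0],[1,4.7,0,5,0,0,0],[1,4.7,0,25,0,0,0],[1,4.7,0,45,0,0,0],[1,4.7,0,55,0,0,0]]]' >/dev/null; python3 -m creep '[[[1,0,0,10,0,0,0],[1,0,0,25,0,0,0],[1,0,0,32,0,0,0],[1,0,0,32,0,0,0],[1,0,0,32,0,0,0]]]' ; python3 go.py 547.7 207.3 68.5 -7.6
```

```text
time: 14.3
position: [0.5479, 0.2084, 0.0789]
tool_rot: [2.361, 2.073, 0.0]
ft_force: [0.7, 0.2, -0.1]
grip_width: 1.004
t 14.3 pos [547.9 208.4  78.9] jaw -7.44 F [ 0.7  0.2 -0.1] M [ 0.02 -0.06  0.01] grip 87.3 q7 -0.77
shift [-1.2 -0.1 10.4] turn [ 0.    -0.     0.003]
```

```bash
python3 -m creep '[[[1,-1,0,4,0,0,0],[1,-1,0,8,0,0,0],[1,-1,0,10.4,0,0,0],[1,-1,0,10.4,0,0,0],[1,-1,0,10.4,0,0,0]]]' ; python3 -m creep '[[[0,0,0,0,0,0,0],[0,0,0,0,0,0,0],[0,0,0,0,0,0,0],[0,0,0,0,0,0,0],[0,0,0,0,0,0,0]]]' 15; python3 go.py 547.7 207.3 68.5 -7.6;
```

```text
time: 14.8
position: [0.5476, 0.2072, 0.0683]
tool_rot: [-2.361, -2.072, 0.0]
ft_force: [0.2, 0.0, -0.1]
grip_width: 0.997
time: 15.3
position: [0.5479, 0.2072, 0.0684]
tool_rot: [2.361, 2.072, 0.001]
ft_force: [8.5, -1.6, -2.5]
grip_width: 0.632
t 15.3 pos [547.9 207.2  68.4] jaw -7.44 F [ 8.5 -1.6 -2.5] M [-0.41 -2.15  0.  ] grip 54.9 q7 -0.78
shift [ 0.1 -0.2 -0.1] turn [0.001 0.    0.003]
```

```bash
python3 -m creep '[[[0,0,0.4,0,0,0,0],[0,0,0.4,0,0,0,0],[0,0,0.4,0,0,0,0]]]' 15; python3 go.py 547.7 207.3 68.5 -7.6; python3 -m creep '[[[0,0,0,0,0,0,0],[0,0,0,0,0,0,0],[0,0,0,0,0,0,0]]]' 55; python3 go.py 547.7 207.3 68.5 -7.6;
```

```text
time: 15.6
position: [0.5484, 0.2071, 0.0684]
tool_rot: [2.361, 2.072, 0.001]
ft_force: [2.6, -0.3, 0.1]
grip_width: 0.617
t 15.6 pos [548.4 207.1  68.4] jaw -7.46 F [ 2.6 -0.3  0.1] M [ 0.01 -0.46 -0.04] grip 53.7 q7 -0.78
shift [ 0.1 -0.7 -0.1] turn [ 0.001 -0.     0.003]
time: 15.9
position: [0.5485, 0.2071, 0.0684]
tool_rot: [2.361, 2.072, 0.001]
ft_force: [3.0, 0.2, -1.3]
grip_width: 0.612
t 15.9 pos [548.5 207.1  68.4] jaw -7.46 F [ 3.   0.2 -1.3] M [ 0.04 -0.61  0.05] grip 53.2 q7 -0.78
shift [ 0.1 -0.8 -0.1] turn [ 0.001 -0.     0.002]
```

Firm grip (53 mm across), with about 3 N side load. Turn the first click (clockwise from above is positive about tool z).

```bash
python3 -m creep '[[[0,0,0,0,0,0,0.05],[0,0,0,0,0,0,0.10],[0,0,0,0,0,0,0.15],[0,0,0,0,0,0,0.20],[0,0,0,0,0,0,0.25]]]' 60; python3 go.py 548.2 207.3 68.5 -27.46; python3 -m creep '[[[0,0,0,0,0,0,0.05],[0,0,0,0,0,0,0.10],[0,0,0,0,0,0,0.10],[0,0,0,0,0,0,0.10]]]'; python3 go.py 548.2 207.3 68.5 -27.46
```

```text
time: 16.4
position: [0.5482, 0.2072, 0.0684]
tool_rot: [2.603, 1.759, 0.001]
ft_force: [2.8, 0.3, -1.0]
grip_width: 0.613
t 16.4 pos [548.2 207.2  68.4] jaw -21.91 F [ 2.8  0.3 -1. ] M [ 0.1  -0.52 -0.09] grip 53.3 q7 -1.01
shift [ 0.1 -0.1 -0.1] turn [ 0.    -0.     0.097]
time: 16.8
position: [0.5482, 0.2071, 0.0684]
tool_rot: [2.685, 1.631, 0.0]
ft_force: [2.0, 0.8, -1.3]
grip_width: 0.606
t 16.8 pos [548.2 207.1  68.4] jaw -27.45 F [ 2.   0.8 -1.3] M [ 0.06 -0.57 -0.03] grip 52.7 q7 -1.1
shift [ 0.1 -0.1 -0.1] turn [ 0. -0.  0.]
```

```bash
python3 -m creep '[[[0,0,0,0,0,0,0.05],[0,0,0,0,0,0,0.10]]]'; python3 go.py 548.2 207.3 68.5 -47.46; python3 -m creep '[[[0,0,0,0,0,0,0.05],[0,0,0,0,0,0,0.10],[0,0,0,0,0,0,0.15]]]';  python3 go.py 548.2 207.3 68.5 -47.46;python3 -m creep '[[[0,0,0,0,0,0,0.05],[0,0,0,0,0,0,0.098],[0,0,0,0,0,0,0.098],[0,0,0,0,0,0,0.098]]]'; python3 go.py 548.2 207.3 68.5 -47.46
python3 - <<'E'
from h import *
o=[]
for n,u,v in(("top",185,285),("side",312,340)):
    im=ctrl.get_image(n)[:,:,::-1];o.append(cv2.resize(im[v-37:v+38,u-50:u+50],(400,300),interpolation=cv2.INTER_CUBIC))
cv2.imwrite("pics/turn2.png",np.hstack(o))
E
```

```text
time: 17.0
position: [0.5482, 0.2072, 0.0684]
tool_rot: [2.764, 1.493, 0.0]
ft_force: [2.6, -0.3, -1.4]
grip_width: 0.611
t 17.0 pos [548.2 207.2  68.4] jaw -33.25 F [ 2.6 -0.3 -1.4] M [ 0.05 -0.53  0.2 ] grip 53.2 q7 -1.2
shift [ 0.1 -0.  -0.1] turn [ 0.    -0.     0.248]
time: 17.3
position: [0.548, 0.2072, 0.0684]
tool_rot: [-2.869, -1.28, -0.0]
ft_force: [2.3, -0.3, -0.5]
grip_width: 0.608
t 17.3 pos [548.  207.2  68.4] jaw -41.89 F [ 2.3 -0.3 -0.5] M [ 0.1  -0.53 -0.05] grip 52.9 q7 -1.34
shift [ 0.2  0.1 -0.1] turn [-0.    -0.     0.097]
time: 17.7
position: [0.548, 0.2073, 0.0684]
tool_rot: [-2.926, -1.142, 0.0]
ft_force: [2.4, 0.8, -0.5]
grip_width: 0.608
t 17.7 pos [548.  207.3  68.4] jaw -47.35 F [ 2.4  0.8 -0.5] M [ 0.14 -0.48 -0.  ] grip 52.9 q7 -1.43
shift [ 0.2  0.2 -0.1] turn [-0.    -0.     0.002]
```

View pics/turn2.png

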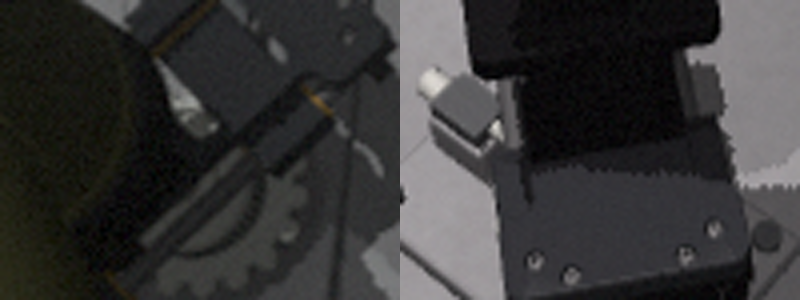

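Picture 9 shows the ring top hidden by the gripper. The moment trace (+0.20 before half way, about -0.05 after, 0 at the notch) is what a ring moving with the jaws gives. Third click, sampling the moment on the way:

```bash
python3 -m creep '[[[0,0,0,0,0,0,0.05],[0,0,0,0,0,0,0.10]]]'; python3 go.py 548.2 207.3 68.5 -67.46; python3 -m creep '[[[0,0,0,0,0,0,0.05],[0,0,0,0,0,0,0.10],[0,0,0,0,0,0,0.15]]]';  python3 go.py 548.2 207.3 68.5 -67.46;python3 -m creep '[[[0,0,0,0,0,0,0.05],[0,0,0,0,0,0,0.098],[0,0,0,0,0,0,0.098],[0,0,0,0,0,0,0.098],[0,0,0,0,0,0,0.098]]]'; python3 go.py 548.2 207.3 68.5 -67.46
python3 - <<'E'
from h import *
o=[]
for n,u,v in(("top",185,285),("side",312,340)):
    im=ctrl.get_image(n)[:,:,::-1];cv2.imwrite(f"pics/{n}2.png",im);o.append(cv2.convertScaleAbs(cv2.resize(im[v-37:v+38,u-50:u+50],(400,300),interpolation=cv2.INTER_CUBIC),alpha=1.8))
t=cv2.resize(cv2.imread("pics/top2.png"),(400,300));s=cv2.resize(cv2.imread("pics/side2.png"),(400,300))
cv2.imwrite("pics/end.png",np.vstack([np.hstack(o),np.hstack([t,s])]))
E
```

```text
time: 18.0
position: [0.5479, 0.2074, 0.0683]
tool_rot: [-2.981, -0.992, -0.0]
ft_force: [1.2, 0.1, -0.9]
grip_width: 0.612
t 18.0 pos [547.9 207.4  68.3] jaw -53.18 F [ 1.2  0.1 -0.9] M [ 0.13 -0.43  0.17] grip 53.2 q7 -1.52
shift [ 0.2  0.2 -0.2] turn [-0.    -0.     0.249]
time: 18.3
position: [0.5479, 0.2074, 0.0684]
tool_rot: [-3.047, -0.765, 0.0]
ft_force: [1.6, 0.1, -0.5]
grip_width: 0.615
t 18.3 pos [547.9 207.4  68.4] jaw -61.82 F [ 1.6  0.1 -0.5] M [ 0.15 -0.37 -0.1 ] grip 53.5 q7 -1.66
shift [ 0.2  0.3 -0.1] turn [-0.     0.     0.098]
time: 18.8
position: [0.5478, 0.2075, 0.0683]
tool_rot: [-3.08, -0.618, 0.0]
ft_force: [1.4, 0.6, -0.4]
grip_width: 0.612
t 18.8 pos [547.8 207.5  68.3] jaw -67.31 F [ 1.4  0.6 -0.4] M [ 0.34 -0.34 -0.06] grip 53.2 q7 -1.75
shift [ 0.3  0.3 -0.2] turn [-0.     0.     0.003]
```

View pics/end.png

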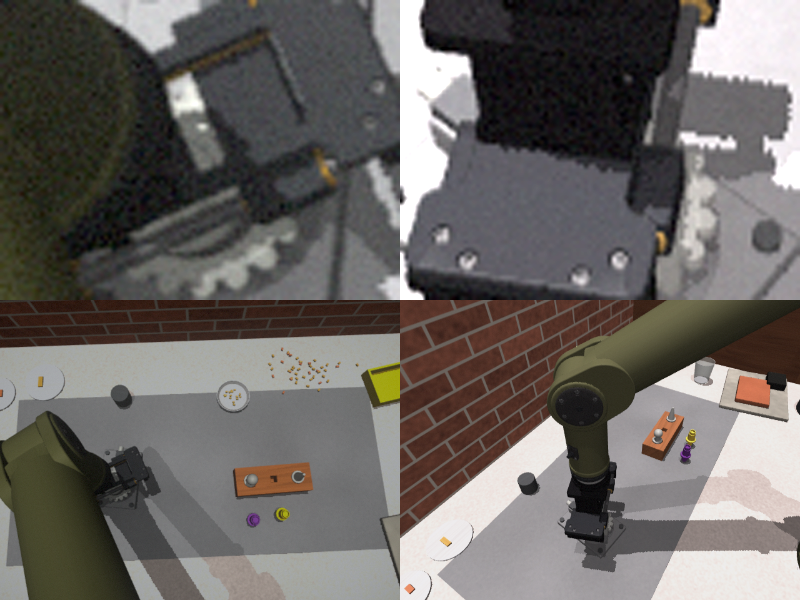

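Picture 10 shows the gripper on the ring at 60 N, with the dish, weight, ball and cone stakes where they were. The third click gave the same moment pattern (+0.17, then -0.10, then about 0). I hand the job in.

```bash
python3 -c "
from bench import ctrl
print(ctrl.close_job())"
```

```text
the job is handed in; nothing more can be done
None
```

I seated the arbor with the silver cup in the dividing head, released it, then turned the ring three clicks clockwise. I handed the job in at about 19 s with the gripper still holding the ring at 60 N.

- **Arbor:** it stopped firmly at TCP z = 101.1 mm, where home was predicted at 101.2 mm. A clear two-view check after release put the cup rim at z = 114 mm against 113 mm expected, standing upright.
- **Ring:** the jaws turned 59.9° in all. In the second and third clicks the moment rose to about +0.2 N m, reversed after half way and settled near zero. The first click, sampled only past half way, showed the same reversal.
- **Bystanders:** in the last picture the other two stakes, the dish and the weight appear where they stood; I compared by eye, not by measurement.
- **Not confirmed:** the gripper hid the ring's engraved line at the end, so the third notch rests on the jaw angle and the moments, not on a direct view.

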